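# Fold the tray flap down and shut the screw case

## Robot

A 7-joint arm with a two-finger parallel gripper is mounted at the origin on the work surface. World frame = base frame: x ahead of the robot, y to its left, z up, the work surface at z = 0. Lengths are in m, angles in rad, forces in N, time in s.
With the tool pointing down it reaches from about 0.4 to 0.85 m from the base axis. Payload 10.4 kg.
Tool frame: the origin (TCP) lies on the centre line of the jaws, within the pads' length; the fingertips stand 22 mm ahead of it and the grasp point (between the pads) lies 3 mm ahead of it; z points along the fingers, y is the line along which they close (so a half turn about z gives the same grasp; the last joint's range is limited). The gripper opens to 87 mm and grips with 3 to 60 N. Pads are 19 mm wide; open, the fingers measure 117 mm over their backs; the gripper's body (75 mm by 190 mm) begins 51 mm behind the grasp point.
Start: joints at [1.249, 0.332, -0.065, 1.46, 0.022, 1.35, -0.088], TCP at [0.184, -0.597, 0.245] pointing down, gripper open.
Joint ranges: [-2.6, 2.6], [-0.5, 2.12], [-1.47, 1.34], [0.16, 2.42], [-1.27, 4.41], [0.06, 2.06], [-2.6, 2.6]. Speed limits (rad/s): [2.22, 2.22, 2.79, 2.79, 3.14, 3.14, 3.14].

## Interface

Orientations are given as a rotation vector (axis times angle).
In Python, from bench import r, vision, job gives the robot as it stands.
- The arm moves only by the tool drive_tool, never from a script. Its argument "steps" is a list of rows, each an object of numbers: "grip": the opening in per cent of the stroke, from 0 (shut) to 100 (fully open); "dx", "dy", "dz": the shift along the tool's x, y, z in m; "ax", "ay", "az": the turn, a rotation vector about the tool's x, y, z in degrees. In form: [{"grip": .., "dx": .., "dy": .., "dz": .., "ax": .., "ay": .., "az": ..}, ...]. A call has 1 to 5 rows; each row shifts and turns the commanded pose from where the row before left it, along the tool's axes as they then stand; what a row does not reach is not made up. A row lasts 1/10 s, in which the tool goes at most 50 mm and 8.59 degrees, less where a joint would pass 70% of its speed; a pose out of reach is approached as far as the arm can. A call with a gripper value outside its range is refused whole. The fingers move at their own pace and stop on an object; "squeeze" is the grip in N (left out, the last holds). Time passes only in rows, so rows that do not move let the fingers close. It gives the time, the measured TCP pose, the force, the opening and the grip force at its end, in the units of the state.
- r.get_state(): the state, without advancing time (a new reading comes with each control period).
- vision.grab_frame(name): name is "scene" or "top" or "wrist"; returns the picture (420x560x3 uint8, red, green, blue); there is no depth.
- vision.camera_info(name): a dict with "fov_y" (degrees; the focal length in pixels is half the picture's height over the tangent of half this angle, whatever the lens; pixels are square), "cx", "cy" (the principal point, pixels), "dist_coeffs" ([k1, k2, p1, p2, k3] as OpenCV has them; the pictures are not rectified), "view" (4x4, takes a point from world to camera coordinates); the wrist camera has in their place "mount" (4x4, takes a point from camera to tool coordinates, whose origin is the TCP and whose axes are the flange's). Camera axes: x right, y down, z forward; pixel columns grow to the right and rows downward; lengths in m; the calibration is good to about 2 mm. A picture is of the moment at which its call begins: read the wrist's pose just before it. camera_info takes no time and is no camera call.
- job.close_job(): hands the job in; it is judged then, once.
The state is a dict: "clock": time; "joints": joint angles; "qvel": joint speeds; "effort": joint torques, N m; "tcp_pos": TCP position; "tcp_rot": TCP orientation; "ft_force": force on the tool from outside, world axes, zero at the start; "ft_torque": the same for the moment, N m; "gripper_width": finger opening in m; "finger_force": force on a finger pad.
Only numpy, scipy, OpenCV 4.12 (cv2) and the standard library are available. Lean on these libraries where they do the work, as an engineer would, in place of code of your own. Each camera call takes 0.05 s, during which the arm holds its last target. There are 200 camera calls.

## Task

Close up the open plywood screw case: first fold the upright metal flap down until it lies flat over the screw trays, then swing the hinged plywood cover all the way shut over it. Push both gently with the fingertips or the outside of the fingers, never swinging the cover in while the flap still stands and not letting it slam. Leave everything else where it lies (the screwdriver in the case, the mallet, the box of screws and the glue bottle), and finish with the hand clear.

Things in the scene. Friction and masses are not known exactly. Their poses are not given: they have to be found in the camera images.
- case: Open-topped plywood case fixed to the bench, outer size 260 (its x) x 200 (its y) x 85 mm tall, walls 9 mm. Origin: centre of its underside, on the bench; z up. The cover is hinged along its +y rim, the flap along the inside of its -y wall. Screw trays (their walls 55 mm high; four bays of loose screws) fill its -y half under the flap; the +y half is an open bay holding the screwdriver.
- flap (a joint): Flap hinge, rad: 0 = folded down flat over the trays, lying level about 22 mm below the case's rim (the end stop); about 1.57 = upright, as it starts (1.35 to 1.75). The hinge is slightly stiff: the flap stays wherever it is left, about 1 N at its edge moves it, and it must be pushed right down to the stop, which is rigid: meet it slowly.
- flap_hinge (a point): Middle of the flap's hinge line, which runs along the case's x. In the case's frame at (0, -87, 60) mm. Flap: flat aluminium plate 232 mm along the hinge, 6 mm thick (3 mm either side of the hinge plane), reaching 90 mm from the hinge; upright its edge is 150 mm above the bench. It folds towards the case's +y.
- flap_edge (a point): Middle of the flap's free edge (in the middle of its thickness), 90 mm from the hinge line.
- cover (a joint): Cover hinge, rad: 0 = shut, lying on the rim (the end stop); 1.57 = standing upright; it starts leaning back open at 1.65 to 1.95. The hinge is stiff: the cover stays wherever it is left; some 1 to 4 N near its edge moves it, all the way to shut; the stop is rigid: meet it slowly.
- cover_hinge (a point): Middle of the cover's hinge line, which runs along the case's x on top of the +y rim. In the case's frame at (0, 100, 85) mm. Cover: flat plywood plate 260 mm along the hinge, reaching 200 mm from it, its inner face in the hinge plane and its outer face 10 mm beyond; shut, its top is 95 mm above the bench. Open, its outer face looks to the case's +y; it swings shut towards the case's -y.
- cover_edge (a point): Middle of the cover's free edge, on its inner face, 200 mm from the hinge line; up to 285 mm above the bench while open.
- screwdriver: Loose screwdriver, 190 mm long, lying along the case's x on the floor of its +y bay, below the rim. Origin about its middle. Not to be moved.
- mallet: Loose wooden mallet lying on the bench on the case's +y side: head 68 mm across and 115 mm long, handle 220 mm. Origin under the head. Not to be moved.
- screw_box: Loose open cardboard box of screws 85 x 105 x 55 mm on the bench on the case's -y side. Origin under its centre. Not to be moved.
- glue: Loose glue bottle, 56 mm across, 150 mm tall, standing on the bench beyond the case's +x end. Origin under its centre. Not to be moved.

How it is judged:
By the outcome, as a careful person would: the job done as asked, in the order asked, and still so for the second after the job is handed in, with the robot touching nothing.
It also fails if it takes over 64 s, if anything falls off the work surface, if the arm or the gripper's body presses on something with over 40 N, if the wrist force passes 120 N, or if a joint passes its speed limit or range.

## Working session

There is one attempt and no reset: what is moved stays moved. The work goes in short steps, Python scripts to look and compute and a tool call to move; the robot and the scene stay as the last step left them, time stands still between calls to the robot, and variables do not carry over. Pictures are saved under pics/ and viewed, at most 10 in all, crops included, and the job is handed in when it is done.

Besides the shell and the picture viewer there is one more tool, called after "Call:" by a JSON object that holds its "op" and its "data", one argument or row to a line. drive_tool: Moves the arm, as the interface text tells. Its arguments: {"type":"object","properties":{"steps":{"type":"array","items":{"type":"object","properties":{"grip":{"type":"number"},"dx":{"type":"number"},"dy":{"type":"number"},"dz":{"type":"number"},"ax":{"type":"number"},"ay":{"type":"number"},"az":{"type":"number"}}}},"squeeze":{"type":"number"}},"required":["steps"]}

```bash
mkdir -p pics; ls; python3 - <<'E'
from bench import r, vision, job
import cv2,numpy as np
np.set_printoptions(precision=4,suppress=True)
for n in ("scene","top"):
    im=vision.grab_frame(n); cv2.imwrite(f"pics/{n}0.png",im[:,:,::-1]); print(n,vision.camera_info(n))
print(vision.camera_info("wrist"))
s=r.get_state();print(s)
E
```

```text
pics
scene {'fov_y': 45.9412521890844, 'cx': 282.6437868455428, 'cy': 222.14162972566274, 'dist_coeffs': array([0.0362, 0.    , 0.    , 0.    , 0.    ]), 'view': array([[ 0.2722,  0.9622, -0.0074, -0.2071],
       [ 0.6791, -0.1975, -0.707 , -0.3512],
       [-0.6817,  0.1874, -0.7072,  1.6127],
       [ 0.    ,  0.    ,  0.    ,  1.    ]])}
top {'fov_y': 46.21325567520601, 'cx': 281.76883616189485, 'cy': 207.72497150837268, 'dist_coeffs': array([-0.1715,  0.    ,  0.    ,  0.    ,  0.    ]), 'view': array([[ 0.0076, -1.    , -0.0038,  0.0206],
       [-0.9996, -0.0075, -0.0266,  0.5721],
       [ 0.0266,  0.004 , -0.9996,  1.0496],
       [ 0.    ,  0.    ,  0.    ,  1.    ]])}
{'fov_y': 70.34616356299729, 'cx': 283.5289499429591, 'cy': 210.33605899980014, 'dist_coeffs': array([-0.0633,  0.    ,  0.    ,  0.    ,  0.    ]), 'mount': array([[ 0.0003, -0.9529, -0.3031,  0.084 ],
       [ 1.    ,  0.0007, -0.0015, -0.0002],
       [ 0.0016, -0.3031,  0.9529, -0.14  ],
       [ 0.    ,  0.    ,  0.    ,  1.    ]])}
{'clock': 0.1, 'joints': array([ 1.2494,  0.3329, -0.0647,  1.4608,  0.0216,  1.3499, -0.0885]), 'qvel': array([ 0.0011, -0.0017, -0.0002, -0.0022, -0.0005,  0.0004,  0.0012]), 'effort': array([  0.0016, -62.4547,   0.0252, -39.072 ,  -0.0613,   0.0367,
         0.0001]), 'tcp_pos': array([ 0.1839, -0.597 ,  0.2438]), 'tcp_rot': array([-3.1054, -0.4674,  0.0004]), 'ft_force': array([ 0.0759,  0.5939, -0.0874]), 'ft_torque': array([ 0.0149, -0.0266, -0.0051]), 'finger_force': 0.0, 'gripper_width': 0.0868822151614965}
```

View pics/scene0.png

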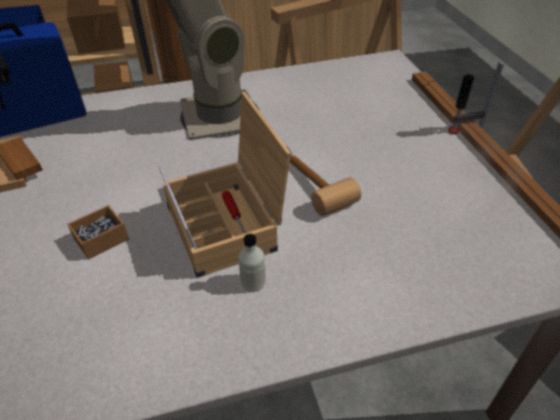

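View pics/top0.png

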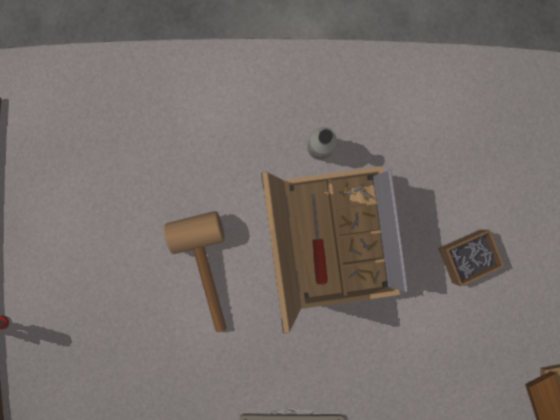

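The scene view shows the case centred near (225,220) with its flap upright on the left and its cover leaning open on the right. In the top view the case covers about (265–405, 168–330), with +x up and +y to the left. The glue is at (322,142), the mallet at (195,235) and the screw box at (472,258). I'll enlarge the top view to read the corners.

```bash
python3 - <<'E'
import cv2
a=cv2.imread("pics/top0.png")[155:340,250:415]; cv2.imwrite("pics/topc.png",cv2.convertScaleAbs(cv2.resize(a,None,fx=3.2,fy=3.2,interpolation=cv2.INTER_CUBIC),alpha=1.6))
a=cv2.imread("pics/scene0.png")[85:300,150:300]; cv2.imwrite("pics/scenec.png",cv2.convertScaleAbs(cv2.resize(a,None,fx=2.7,fy=2.7,interpolation=cv2.INTER_CUBIC),alpha=1.6))
E
```

```text
(no output)
```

View pics/topc.png

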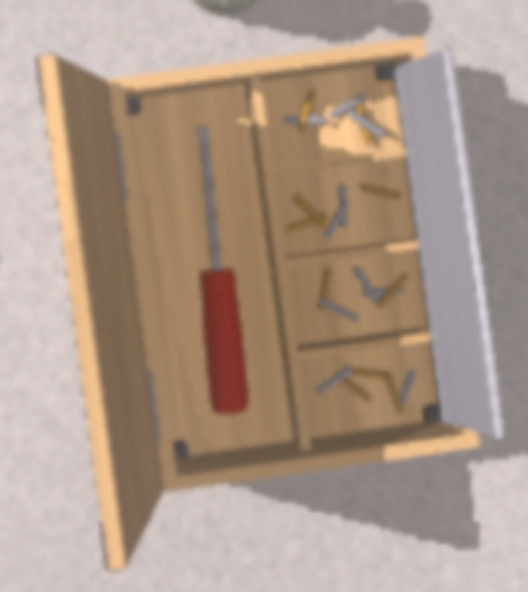

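View pics/scenec.png

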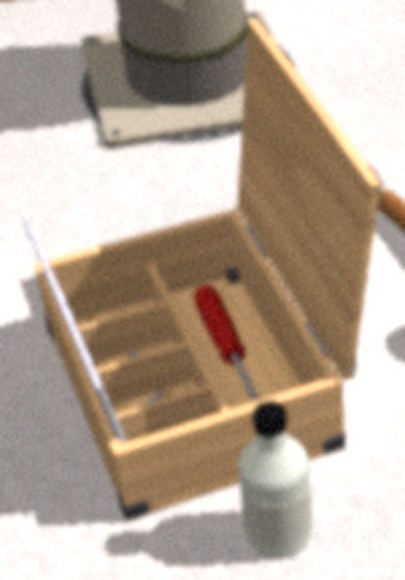

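The enlarged top view shows the rim corners at (110,82), (424,38), (478,447) and (165,488). The flap's top edge runs (450,50)–(500,437), and the cover's edge runs (54,57)–(124,570) on its inner side. The enlarged scene view shows the rim corner (-x,+y) at (238,212) and (+x,-y) at (112,445).

```bash
cat >h.py <<'E'
from bench import r, vision, job
import cv2,numpy as np
from scipy.spatial.transform import Rotation as R
from scipy.optimize import least_squares
np.set_printoptions(precision=4,suppress=True)
def cam(n):
    c=vision.camera_info(n); f=210/np.tan(np.radians(c['fov_y']/2))
    return np.array([[f,0,c['cx']],[0,f,c['cy']],[0,0,1]]),np.array(c['dist_coeffs']),np.array(c['view'])
def ray(n,uv):
    K,d,V=cam(n); p=cv2.undistortPoints(np.array(uv,float).reshape(-1,1,2),K,d).reshape(-1,2)
    D=np.c_[p,np.ones(len(p))]@V[:3,:3]; return -V[:3,:3].T@V[:3,3],D
def onz(n,uv,z):
    o,D=ray(n,uv); return o+D*((z-o[2])/D[:,2])[:,None]
E
python3 - <<'E'
from h import *
T=lambda L:np.array(L)/3.2+[250,155]
S=lambda L:np.array(L)/2.7+[150,85]
P=onz("top",T([(110,82),(424,38),(478,447),(165,488)]),.085)
Q=onz("scene",S([(238,212),(352,375),(112,442),(40,268)]),.085)
print(P,Q)
# fit rectangle: order (+x+y),(+x-y),(-x-y),(-x+y)
C=np.array([(.13,.1),(.13,-.1),(-.13,-.1),(-.13,.1)])
def fit(A,c):
    f=lambda v:(c@np.array([[np.cos(v[2]),np.sin(v[2])],[-np.sin(v[2]),np.cos(v[2])]])+v[:2]-A[:,:2]).ravel()
    s=least_squares(f,[.5,0,0]);print(s.x,np.degrees(s.x[2]),f(s.x));return s.x
v=fit(P,C);w=fit(Q,C[[3,0,1,2]])
def loc(p,v):
    d=p[:,:2]-v[:2]; c,s=np.cos(v[2]),np.sin(v[2]); return np.c_[d@[c,s],d@[-s,c]]
print("flap",loc(onz("top",T([(450,50),(500,437)]),.15),v))
for z in (.275,.285): print("cover in/out",loc(onz("top",T([(54,57),(124,570),(38,57),(108,570)]),z),v).ravel())
print("scene flap",loc(onz("scene",S([(28,220)]),.15),v),"cover inner",loc(onz("scene",S([(252,25),(372,190)]),.28),v))
print("glue",onz("top",[(326,136)],.15)," base scene",onz("scene",[(252,286)],0))
E
```

```text
[[ 0.6239  0.0199  0.085 ]
 [ 0.6535 -0.1773  0.085 ]
 [ 0.3967 -0.2132  0.085 ]
 [ 0.371  -0.0163  0.085 ]] [[ 0.3772 -0.0114  0.085 ]
 [ 0.6216  0.0347  0.085 ]
 [ 0.6409 -0.1723  0.085 ]
 [ 0.4073 -0.2043  0.085 ]]
[ 0.5113 -0.0967  0.14  ] 8.023812411878598 [ 0.0021  0.0006  0.0005 -0.0003 -0.0001 -0.0007 -0.0024  0.0005]
[ 0.5117 -0.0883  0.1467] 8.404814483957622 [-0.0086  0.003   0.0041 -0.0051  0.014   0.004  -0.0095 -0.002 ]
flap [[ 0.1152 -0.0999]
 [-0.114  -0.0991]]
cover in/out [ 0.1287  0.1283 -0.1322  0.1275  0.1298  0.1363 -0.1311  0.1355]
cover in/out [ 0.1277  0.1281 -0.1299  0.1273  0.1287  0.136  -0.1288  0.1352]
scene flap [[-0.1068 -0.0939]] cover inner [[-0.122   0.1315]
 [ 0.1339  0.1305]]
glue [[ 0.7032 -0.0575  0.15  ]]  base scene [[ 0.7121 -0.0579 -0.    ]]
```

Call:
{"op": "drive_tool", "data": {
  "steps": [
    {"grip": 0,"dx": 0.035,"dy": 0.0065,"az": -5.4},
    {"grip": 0,"dx": 0.035,"dy": 0.0065,"az": -5.4},
    {"grip": 0,"dx": 0.035,"dy": 0.0065,"az": -5.4},
    {"grip": 0,"dx": 0.035,"dy": 0.0065,"az": -5.4},
    {"grip": 0,"dx": 0.035,"dy": 0.0065,"az": -5.4}
  ],
  "squeeze": 5
}}

```text
$.steps[0]: bad value
```

Call:
{"op": "drive_tool", "data": {
  "steps": [
    {"grip": 0,"dx": 0.035,"dy": 0.0065,"az": -5.4},
    {"grip": 0,"dx": 0.035,"dy": 0.0065,"az": -5.4},
    {"grip": 0,"dx": 0.035,"dy": 0.0065,"az": -5.4},
    {"grip": 0,"dx": 0.035,"dy": 0.0065,"az": -5.4},
    {"grip": 0,"dx": 0.035,"dy": 0.0065,"az": -5.4}
  ]
}}

```text
$.steps[0]: bad value
```

Call:
{"op": "drive_tool", "data": {
  "steps": [
    {"grip": 0,"dx": 0.03,"dy": 0.0065,"az": -5.4},
    {"grip": 0,"dx": 0.03,"dy": 0.0065,"az": -5.4},
    {"grip": 0,"dx": 0.02,"dy": 0.0065,"az": -5.4},
    {"grip": 0,"dx": 0.01,"dy": 0.0065,"az": -5.4},
    {"grip": 0,"dy": 0.005,"az": -5.4}
  ]
}}

```text
$.steps[0]: bad value
```

```bash
cat >>h.py <<'E'
V=np.array([.5113,-.0967,.140])
def where():
    s=r.get_state(); c,q=np.cos(V[2]),np.sin(V[2]); p=s['tcp_pos']; d=p[:2]-V[:2]
    M=R.from_rotvec(s['tcp_rot']).as_matrix(); L=np.array([[c,q,0],[-q,c,0],[0,0,1]])
    print("t",round(s['clock'],2),"XYZtip mm",1e3*np.array([d@[c,q],d@[-q,c],p[2]-.022]),"w",s['gripper_width'],"F case",L@s['ft_force'],"j",s['joints'])
    G=np.array([[0,1,0],[1,0,0],[0,0,-1.]]) # wanted axes in the case frame
    print("fix turn deg (tool)",np.degrees(R.from_matrix((L@M).T@G).as_rotvec()))
E
python3 -c "from h import *;where()"
```

```text
t 0.1 XYZtip mm [-394.0237 -449.7431  221.8218] w 0.0868822151614965 F case [ 0.158   0.5775 -0.0874] j [ 1.2494  0.3329 -0.0647  1.4608  0.0216  1.3499 -0.0885]
fix turn deg (tool) [ -0.0619  -0.0487 -80.9022]
```

Call:
{"op": "drive_tool", "data": {
  "steps": [
    {"grip": 0,"dx": 0.035,"dy": 0.0065,"dz": 0,"ax": 0,"ay": 0,"az": -5.4},
    {"grip": 0,"dx": 0.035,"dy": 0.0065,"dz": 0,"ax": 0,"ay": 0,"az": -5.4},
    {"grip": 0,"dx": 0.035,"dy": 0.0065,"dz": 0,"ax": 0,"ay": 0,"az": -5.4},
    {"grip": 0,"dx": 0.035,"dy": 0.0065,"dz": 0,"ax": 0,"ay": 0,"az": -5.4},
    {"grip": 0,"dx": 0.035,"dy": 0.0065,"dz": 0,"ax": 0,"ay": 0,"az": -5.4}
  ],
  "squeeze": 5
}}

```text
clock: 0.6
tcp_pos: [0.3535, -0.5439, 0.2439]
tcp_rot: [-2.909, -1.185, 0.0]
ft_force: [-0.3, 0.1, 0.2]
gripper_width: 0.0548
finger_force: 0.0
```

Call:
{"op": "drive_tool", "data": {
  "steps": [
    {"grip": 0,"dx": 0.035,"dy": 0.0065,"dz": 0,"ax": 0,"ay": 0,"az": -5.4},
    {"grip": 0,"dx": 0.035,"dy": 0.0065,"dz": 0,"ax": 0,"ay": 0,"az": -5.4},
    {"grip": 0,"dx": 0.035,"dy": 0.0065,"dz": 0,"ax": 0,"ay": 0,"az": -5.4},
    {"grip": 0,"dx": 0.035,"dy": 0.0065,"dz": 0,"ax": 0,"ay": 0,"az": -5.4},
    {"grip": 0,"dx": 0.035,"dy": 0.0065,"dz": 0,"ax": 0,"ay": 0,"az": -5.4}
  ]
}}

```text
clock: 1.1
tcp_pos: [0.4792, -0.4199, 0.244]
tcp_rot: [-2.551, -1.832, 0.0]
ft_force: [0.8, 0.7, -1.5]
gripper_width: 0.0148
finger_force: 0.0
```

Call:
{"op": "drive_tool", "data": {
  "steps": [
    {"grip": 0,"dx": 0.03,"dy": 0.0065,"dz": 0,"ax": 0,"ay": 0,"az": -5.4},
    {"grip": 0,"dx": 0.03,"dy": 0.0065,"dz": 0,"ax": 0,"ay": 0,"az": -5.4},
    {"grip": 0,"dx": 0.02,"dy": 0.0065,"dz": 0,"ax": 0,"ay": 0,"az": -5.4},
    {"grip": 0,"dx": 0.01,"dy": 0.0065,"dz": 0,"ax": 0,"ay": 0,"az": -5.4},
    {"grip": 0,"dx": 0,"dy": 0.005,"dz": 0,"ax": 0,"ay": 0,"az": -5.4}
  ]
}}

```text
clock: 1.6
tcp_pos: [0.5296, -0.3361, 0.2444]
tcp_rot: [-2.05, -2.38, -0.001]
ft_force: [0.1, -0.6, 0.1]
gripper_width: 0.0002
finger_force: 0.0
```

```bash
python3 - <<'E'
from h import *
where()
cv2.imwrite("pics/w1.png",vision.grab_frame("wrist")[:,:,::-1])
E
```

```text
t 1.6 XYZtip mm [ -15.2421 -239.6193  222.397 ] w 0.00023527899834475334 F case [-0.0102 -0.5543  0.1266] j [ 0.847   0.3757 -0.4641  1.4345  0.1677  1.3712  0.5262]
fix turn deg (tool) [-0.0016 -0.0471  0.4888]
```

View pics/w1.png

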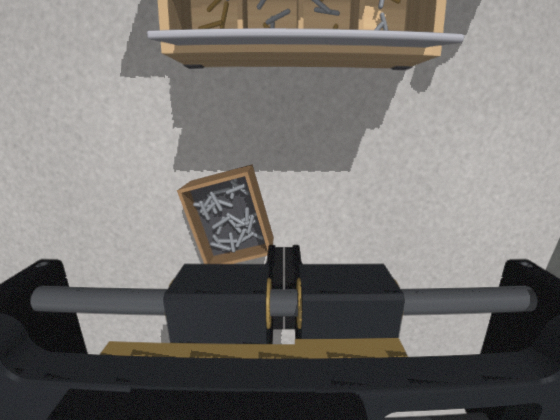

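The wrist view shows the flap's edge level along row 37 (columns 150–460), parallel to the hand. The screw box is at (225,215), clear of the path.

Call:
{"op": "drive_tool", "data": {
  "steps": [
    {"grip": 0,"dx": 0.022,"dy": 0.005,"dz": 0.02,"ax": 0,"ay": 0,"az": 0.5},
    {"grip": 0,"dx": 0.022,"dy": 0.005,"dz": 0.02,"ax": 0,"ay": 0,"az": 0},
    {"grip": 0,"dx": 0.022,"dy": 0.005,"dz": 0.02,"ax": 0,"ay": 0,"az": 0},
    {"grip": 0,"dx": 0.022,"dy": 0,"dz": 0.02,"ax": 0,"ay": 0,"az": 0},
    {"grip": 0,"dx": 0.015,"dy": 0,"dz": 0.017,"ax": 0,"ay": 0,"az": 0}
  ]
}}

```text
clock: 2.15
tcp_pos: [0.5292, -0.2327, 0.1462]
tcp_rot: [-2.069, -2.362, 0.0]
ft_force: [0.1, -0.2, 0.4]
gripper_width: 0.0006
finger_force: 0.0
```

Call:
{"op": "drive_tool", "data": {
  "steps": [
    {"grip": 0,"dx": 0.006,"dy": 0,"dz": 0,"ax": 0,"ay": 0,"az": 0},
    {"grip": 0,"dx": 0.006,"dy": 0,"dz": 0,"ax": 0,"ay": 0,"az": 0},
    {"grip": 0,"dx": 0.006,"dy": 0,"dz": 0,"ax": 0,"ay": 0,"az": 0},
    {"grip": 0,"dx": 0.006,"dy": 0,"dz": 0,"ax": 0,"ay": 0,"az": 0},
    {"grip": 0,"dx": 0.006,"dy": 0,"dz": 0,"ax": 0,"ay": 0,"az": 0}
  ]
}}

```text
clock: 2.65
tcp_pos: [0.5261, -0.2048, 0.1483]
tcp_rot: [2.069, 2.362, 0.0]
ft_force: [0.9, -0.7, 1.3]
gripper_width: 0.0004
finger_force: 0.4
```

```bash
python3 -c "from h import *;where()"
```

```text
t 2.65 XYZtip mm [  -0.4584 -109.0682  126.2529] w 0.00040141444193435104 F case [ 0.7583 -0.8548  1.34  ] j [ 0.7326  0.3202 -0.5231  1.722   0.1741  1.1443  0.2914]
fix turn deg (tool) [ 0.0569  0.0519 -0.4527]
```

Call:
{"op": "drive_tool", "data": {
  "steps": [
    {"grip": 0,"dx": 0.005,"dy": 0,"dz": 0,"ax": 0,"ay": 0,"az": 0},
    {"grip": 0,"dx": 0.005,"dy": 0,"dz": 0,"ax": 0,"ay": 0,"az": 0},
    {"grip": 0,"dx": 0.006,"dy": 0,"dz": 0,"ax": 0,"ay": 0,"az": 0},
    {"grip": 0,"dx": 0.006,"dy": 0,"dz": 0,"ax": 0,"ay": 0,"az": 0},
    {"grip": 0,"dx": 0.006,"dy": 0,"dz": 0,"ax": 0,"ay": 0,"az": 0}
  ]
}}

```text
clock: 3.15
tcp_pos: [0.5219, -0.1763, 0.1475]
tcp_rot: [-2.069, -2.364, 0.0]
ft_force: [-0.0, -1.4, -0.2]
gripper_width: 0.0005
finger_force: 0.4
```

Call:
{"op": "drive_tool", "data": {
  "steps": [
    {"grip": 0,"dx": 0.008,"dy": 0,"dz": 0.003,"ax": 0,"ay": 0,"az": 0},
    {"grip": 0,"dx": 0.009,"dy": 0,"dz": 0.003,"ax": 0,"ay": 0,"az": 0},
    {"grip": 0,"dx": 0.007,"dy": 0,"dz": 0.005,"ax": 0,"ay": 0,"az": 0},
    {"grip": 0,"dx": 0.007,"dy": 0,"dz": 0.005,"ax": 0,"ay": 0,"az": 0},
    {"grip": 0,"dx": 0,"dy": 0,"dz": 0,"ax": 0,"ay": 0,"az": 0}
  ]
}}

```text
clock: 3.65
tcp_pos: [0.5175, -0.1446, 0.1306]
tcp_rot: [-2.066, -2.365, 0.0]
ft_force: [-0.4, -0.1, 1.5]
gripper_width: 0.0004
finger_force: 0.0
```

```bash
python3 - <<'E'
from h import *
where()
cv2.imwrite("pics/s2.png",cv2.resize(vision.grab_frame("scene")[85:300,110:330,::-1],None,fx=2.7,fy=2.7))
E
```

```text
t 3.65 XYZtip mm [ -0.5484 -48.3089 108.6348] w 0.000438937595860504 F case [-0.3885 -0.0826  1.4729] j [ 0.6748  0.2885 -0.5582  1.8053  0.1695  1.0969  0.1918]
fix turn deg (tool) [-0.0642 -0.0545 -0.3095]
```

View pics/s2.png

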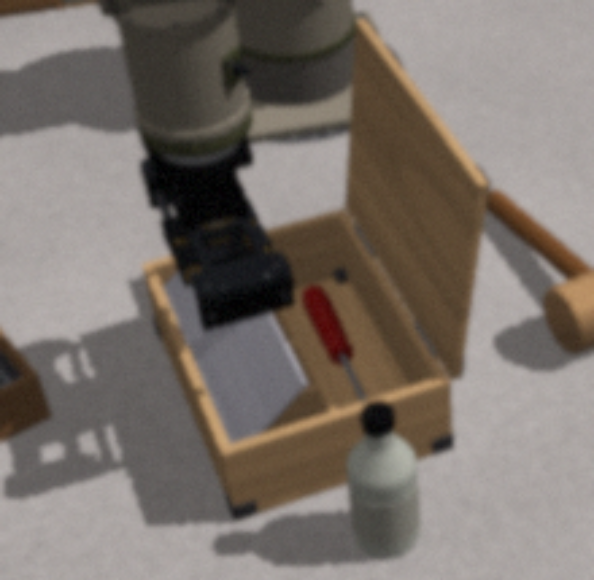

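The picture shows the flap leaning well inward, about half folded, with its edge from (270,310) to (305,380). I'll carry on down the arc.

Call:
{"op": "drive_tool", "data": {
  "steps": [
    {"grip": 0,"dx": 0.005,"dy": 0,"dz": 0.006,"ax": 0,"ay": 0,"az": 0},
    {"grip": 0,"dx": 0.005,"dy": 0,"dz": 0.007,"ax": 0,"ay": 0,"az": 0},
    {"grip": 0,"dx": 0.003,"dy": 0,"dz": 0.007,"ax": 0,"ay": 0,"az": 0},
    {"grip": 0,"dx": 0.003,"dy": 0,"dz": 0.007,"ax": 0,"ay": 0,"az": 0},
    {"grip": 0,"dx": 0.001,"dy": 0,"dz": 0.005,"ax": 0,"ay": 0,"az": 0}
  ]
}}

```text
clock: 4.2
tcp_pos: [0.5154, -0.1288, 0.0987]
tcp_rot: [-2.068, -2.364, 0.0]
ft_force: [0.2, 0.2, -0.0]
gripper_width: 0.0006
finger_force: 0.2
```

Call:
{"op": "drive_tool", "data": {
  "steps": [
    {"grip": 0,"dx": 0.001,"dy": 0,"dz": 0.003,"ax": 0,"ay": 0,"az": 0},
    {"grip": 0,"dx": 0,"dy": 0,"dz": 0.002,"ax": 0,"ay": 0,"az": 0},
    {"grip": 0,"dx": 0,"dy": 0,"dz": 0.0015,"ax": 0,"ay": 0,"az": 0},
    {"grip": 0,"dx": 0,"dy": 0,"dz": 0.0015,"ax": 0,"ay": 0,"az": 0},
    {"grip": 0,"dx": 0,"dy": 0,"dz": 0.001,"ax": 0,"ay": 0,"az": 0}
  ]
}}

```text
clock: 4.7
tcp_pos: [0.5157, -0.1284, 0.0906]
tcp_rot: [2.069, 2.364, 0.0]
ft_force: [0.7, 0.3, 0.8]
gripper_width: 0.0006
finger_force: 0.2
```

```bash
python3 -c "from h import *;where()"
```

```text
t 4.7 XYZtip mm [ -0.0819 -31.952   68.5547] w 0.0006489932059531752 F case [0.7541 0.1485 0.7949] j [ 0.6436  0.3264 -0.5576  1.8564  0.2013  1.0144  0.1356]
fix turn deg (tool) [ 0.0137  0.0093 -0.4111]
```

Call:
{"op": "drive_tool", "data": {
  "steps": [
    {"grip": 0,"dx": 0,"dy": 0,"dz": 0.001,"ax": 0,"ay": 0,"az": 0},
    {"grip": 0,"dx": 0,"dy": 0,"dz": 0.001,"ax": 0,"ay": 0,"az": 0},
    {"grip": 0,"dx": 0,"dy": 0,"dz": 0.001,"ax": 0,"ay": 0,"az": 0},
    {"grip": 0,"dx": 0,"dy": 0,"dz": 0.001,"ax": 0,"ay": 0,"az": 0}
  ]
}}

```text
clock: 5.1
tcp_pos: [0.5156, -0.1282, 0.0865]
tcp_rot: [2.069, 2.364, 0.0]
ft_force: [-0.0, 0.0, 0.2]
gripper_width: 0.0007
finger_force: 0.2
```

Call:
{"op": "drive_tool", "data": {
  "steps": [
    {"grip": 0,"dx": 0,"dy": 0,"dz": 0.001,"ax": 0,"ay": 0,"az": 0},
    {"grip": 0,"dx": 0,"dy": 0,"dz": 0.0005,"ax": 0,"ay": 0,"az": 0}
  ]
}}

```text
clock: 5.3
tcp_pos: [0.5157, -0.1283, 0.0854]
tcp_rot: [2.069, 2.364, -0.0]
ft_force: [-3.1, -0.1, 9.2]
gripper_width: 0.0004
finger_force: 4.7
```

Call:
{"op": "drive_tool", "data": {
  "steps": [
    {"grip": 0,"dx": 0,"dy": 0,"dz": 0.0005,"ax": 0,"ay": 0,"az": 0},
    {"grip": 0,"dx": 0,"dy": 0,"dz": 0,"ax": 0,"ay": 0,"az": 0}
  ]
}}

```text
clock: 5.5
tcp_pos: [0.5157, -0.1282, 0.0854]
tcp_rot: [2.069, 2.364, -0.001]
ft_force: [-4.8, 0.5, 11.7]
gripper_width: 0.0005
finger_force: 5.4
```

Call:
{"op": "drive_tool", "data": {
  "steps": [
    {"grip": 0,"dx": 0,"dy": 0,"dz": -0.02,"ax": 0,"ay": 0,"az": 0},
    {"grip": 0,"dx": -0.01,"dy": 0,"dz": -0.04,"ax": 0,"ay": 0,"az": 0},
    {"grip": 0,"dx": -0.015,"dy": 0,"dz": -0.045,"ax": 0,"ay": 0,"az": 0},
    {"grip": 0,"dx": -0.015,"dy": 0,"dz": -0.045,"ax": 0,"ay": 0,"az": 0},
    {"grip": 0,"dx": -0.015,"dy": 0,"dz": -0.045,"ax": 0,"ay": 0,"az": 0}
  ]
}}

```text
clock: 6.0
tcp_pos: [0.5226, -0.1832, 0.2815]
tcp_rot: [2.068, 2.364, -0.0]
ft_force: [1.1, 0.0, -0.6]
gripper_width: 0.0005
finger_force: 0.0
```

Call:
{"op": "drive_tool", "data": {
  "steps": [
    {"grip": 0,"dx": 0,"dy": 0,"dz": -0.045,"ax": 0,"ay": 0,"az": 0},
    {"grip": 0,"dx": 0,"dy": 0,"dz": -0.045,"ax": 0,"ay": 0,"az": 0},
    {"grip": 0,"dx": 0,"dy": 0,"dz": -0.01,"ax": 0,"ay": 0,"az": 0},
    {"grip": 0,"dx": 0,"dy": 0,"dz": 0,"ax": 0,"ay": 0,"az": 0}
  ]
}}

```text
clock: 6.4
tcp_pos: [0.5235, -0.1828, 0.3811]
tcp_rot: [2.067, 2.362, 0.002]
ft_force: [0.3, -0.3, -0.5]
gripper_width: 0.0004
finger_force: 0.0
```

```bash
python3 - <<'E'
from h import *
where()
a=vision.grab_frame("scene")[85:300,110:330,::-1]; b=vision.grab_frame("wrist")[:,:,::-1]
cv2.imwrite("pics/s3.png",np.hstack([cv2.resize(a,(400,391)),cv2.resize(b,(400,391))]))
E
```

```text
t 6.4 XYZtip mm [  0.0722 -86.932  359.1176] w 0.00042293012588384986 F case [ 0.2774 -0.3246 -0.4686] j [ 0.7231  0.1786 -0.5482  1.3902  0.0934  1.5952  0.3177]
fix turn deg (tool) [ 0.159   0.0923 -0.3986]
```

View pics/s3.png

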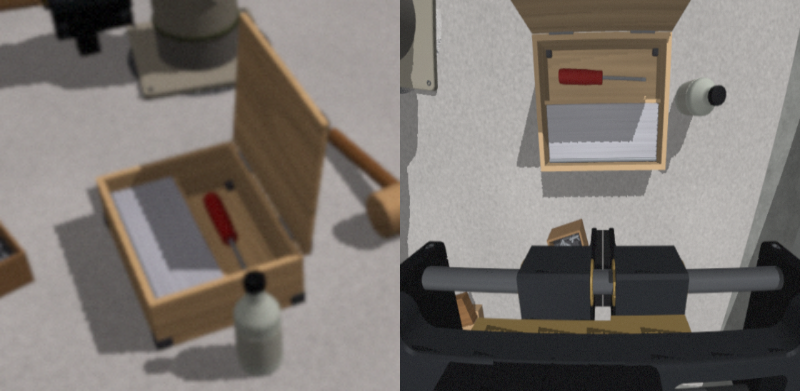

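The picture shows the flap lying flat over the trays, (112,190)–(220,270) in the left half, and the screwdriver where it was. Now I'll cross over above the cover.

Call:
{"op": "drive_tool", "data": {
  "steps": [
    {"grip": 0,"dx": 0.03,"dy": 0,"dz": 0,"ax": 0,"ay": 0,"az": 0},
    {"grip": 0,"dx": 0.04,"dy": 0,"dz": 0,"ax": 0,"ay": 0,"az": 0},
    {"grip": 0,"dx": 0.04,"dy": 0,"dz": 0,"ax": 0,"ay": 0,"az": 0},
    {"grip": 0,"dx": 0.04,"dy": 0,"dz": 0,"ax": 0,"ay": 0,"az": 0},
    {"grip": 0,"dx": 0.04,"dy": 0,"dz": 0,"ax": 0,"ay": 0,"az": 0}
  ]
}}

```text
clock: 7.0
tcp_pos: [0.4966, 0.0069, 0.3775]
tcp_rot: [-2.068, -2.362, 0.003]
ft_force: [1.5, 0.8, 0.7]
gripper_width: 0.0003
finger_force: 0.0
```

Call:
{"op": "drive_tool", "data": {
  "steps": [
    {"grip": 0,"dx": 0.04,"dy": 0,"dz": 0,"ax": 0,"ay": 0,"az": 0},
    {"grip": 0,"dx": 0.03,"dy": 0,"dz": 0,"ax": 0,"ay": 0,"az": 0},
    {"grip": 0,"dx": 0.02,"dy": 0,"dz": 0,"ax": 0,"ay": 0,"az": 0},
    {"grip": 0,"dx": 0.005,"dy": 0,"dz": 0,"ax": 0,"ay": 0,"az": -0.4},
    {"grip": 0,"dx": 0,"dy": 0,"dz": 0,"ax": 0,"ay": 0,"az": 0}
  ]
}}

```text
clock: 7.5
tcp_pos: [0.4848, 0.0996, 0.3783]
tcp_rot: [-2.058, -2.372, 0.002]
ft_force: [0.4, 0.4, 0.2]
gripper_width: 0.0007
finger_force: 0.0
```

```bash
python3 -c "from h import *;where()"
```

```text
t 7.5 XYZtip mm [  1.1144 198.0983 356.3275] w 0.0006975828601352305 F case [0.424  0.3372 0.2331] j [ 0.4575  0.0546 -0.7755  1.5257  0.038   1.5787 -0.1757]
fix turn deg (tool) [-0.1067  0.0073  0.0752]
```

Call:
{"op": "drive_tool", "data": {
  "steps": [
    {"grip": 0,"dx": 0,"dy": 0,"dz": 0.03,"ax": 0,"ay": 0,"az": 0},
    {"grip": 0,"dx": 0,"dy": 0,"dz": 0.035,"ax": 0,"ay": 0,"az": 0},
    {"grip": 0,"dx": 0,"dy": 0,"dz": 0.03,"ax": 0,"ay": 0,"az": 0},
    {"grip": 0,"dx": -0.015,"dy": 0,"dz": 0.011,"ax": 0,"ay": 0,"az": 0},
    {"grip": 0,"dx": -0.015,"dy": 0,"dz": 0,"ax": 0,"ay": 0,"az": 0}
  ]
}}

```text
clock: 8.0
tcp_pos: [0.4888, 0.0673, 0.2718]
tcp_rot: [-2.061, -2.369, 0.004]
ft_force: [0.1, -0.2, 1.2]
gripper_width: 0.0003
finger_force: 0.0
```

Call:
{"op": "drive_tool", "data": {
  "steps": [
    {"grip": 0,"dx": -0.005,"dy": 0,"dz": 0,"ax": 0,"ay": 0,"az": 0},
    {"grip": 0,"dx": -0.005,"dy": 0,"dz": 0,"ax": 0,"ay": 0,"az": 0},
    {"grip": 0,"dx": -0.005,"dy": 0,"dz": 0,"ax": 0,"ay": 0,"az": 0},
    {"grip": 0,"dx": -0.005,"dy": 0,"dz": 0,"ax": 0,"ay": 0,"az": 0},
    {"grip": 0,"dx": -0.005,"dy": 0,"dz": 0,"ax": 0,"ay": 0,"az": 0}
  ]
}}

```text
clock: 8.5
tcp_pos: [0.4929, 0.0457, 0.274]
tcp_rot: [2.059, 2.372, 0.001]
ft_force: [-0.2, 2.7, 1.1]
gripper_width: 0.0005
finger_force: 1.3
```

```bash
python3 -c "from h import *;where()"
```

```text
t 8.5 XYZtip mm [  1.6853 143.5942 251.9674] w 0.0005337100314526257 F case [0.201  2.6499 1.0734] j [ 0.5203  0.0787 -0.7321  1.7187  0.0533  1.3638 -0.0802]
fix turn deg (tool) [ 0.0459 -0.0292  0.059 ]
```

Call:
{"op": "drive_tool", "data": {
  "steps": [
    {"grip": 0,"dx": -0.008,"dy": 0,"dz": 0,"ax": 0,"ay": 0,"az": 0},
    {"grip": 0,"dx": -0.008,"dy": 0,"dz": 0,"ax": 0,"ay": 0,"az": 0},
    {"grip": 0,"dx": -0.008,"dy": 0,"dz": 0,"ax": 0,"ay": 0,"az": 0},
    {"grip": 0,"dx": -0.008,"dy": 0,"dz": 0,"ax": 0,"ay": 0,"az": 0},
    {"grip": 0,"dx": -0.008,"dy": 0,"dz": 0,"ax": 0,"ay": 0,"az": 0}
  ]
}}

```text
clock: 9.0
tcp_pos: [0.4985, 0.005, 0.2735]
tcp_rot: [2.061, 2.371, 0.0]
ft_force: [1.5, 2.2, -0.8]
gripper_width: 0.0002
finger_force: 1.2
```

Call:
{"op": "drive_tool", "data": {
  "steps": [
    {"grip": 0,"dx": -0.008,"dy": 0,"dz": 0,"ax": 0,"ay": 0,"az": 0},
    {"grip": 0,"dx": -0.008,"dy": 0,"dz": 0,"ax": 0,"ay": 0,"az": 0},
    {"grip": 0,"dx": -0.008,"dy": 0,"dz": 0.001,"ax": 0,"ay": 0,"az": 0},
    {"grip": 0,"dx": -0.008,"dy": 0,"dz": 0.002,"ax": 0,"ay": 0,"az": 0},
    {"grip": 0,"dx": -0.008,"dy": 0,"dz": 0.002,"ax": 0,"ay": 0,"az": 0}
  ]
}}

```text
clock: 9.5
tcp_pos: [0.5039, -0.0347, 0.2683]
tcp_rot: [-2.061, -2.371, 0.0]
ft_force: [-1.6, 1.5, -0.7]
gripper_width: 0.0002
finger_force: 1.0
```

```bash
python3 -c "from h import *;where()"
```

```text
t 9.5 XYZtip mm [  1.3526  62.4252 246.3338] w 0.00021132569512914657 F case [-1.348   1.6583 -0.743 ] j [ 0.6049  0.1019 -0.6627  1.7063  0.0642  1.3555  0.0708]
fix turn deg (tool) [-0.0116  0.0071 -0.0095]
```

Call:
{"op": "drive_tool", "data": {
  "steps": [
    {"grip": 0,"dx": -0.0075,"dy": 0,"dz": 0.002,"ax": 0,"ay": 0,"az": 0},
    {"grip": 0,"dx": -0.0075,"dy": 0,"dz": 0.002,"ax": 0,"ay": 0,"az": 0},
    {"grip": 0,"dx": -0.0075,"dy": 0,"dz": 0.0025,"ax": 0,"ay": 0,"az": 0},
    {"grip": 0,"dx": -0.007,"dy": 0,"dz": 0.003,"ax": 0,"ay": 0,"az": 0},
    {"grip": 0,"dx": -0.007,"dy": 0,"dz": 0.004,"ax": 0,"ay": 0,"az": 0}
  ]
}}

```text
clock: 10.0
tcp_pos: [0.5092, -0.0708, 0.2549]
tcp_rot: [2.06, 2.371, 0.0]
ft_force: [0.4, 2.1, 0.4]
gripper_width: 0.0005
finger_force: 0.8
```

Call:
{"op": "drive_tool", "data": {
  "steps": [
    {"grip": 0,"dx": -0.0075,"dy": 0,"dz": 0.0045,"ax": 0,"ay": 0,"az": 0},
    {"grip": 0,"dx": -0.0075,"dy": 0,"dz": 0.005,"ax": 0,"ay": 0,"az": 0},
    {"grip": 0,"dx": -0.007,"dy": 0,"dz": 0.005,"ax": 0,"ay": 0,"az": 0},
    {"grip": 0,"dx": -0.007,"dy": 0,"dz": 0.006,"ax": 0,"ay": 0,"az": 0},
    {"grip": 0,"dx": -0.006,"dy": 0,"dz": 0.006,"ax": 0,"ay": 0,"az": 0}
  ]
}}

```text
clock: 10.5
tcp_pos: [0.514, -0.1055, 0.228]
tcp_rot: [2.061, 2.371, -0.0]
ft_force: [0.2, 0.4, 0.9]
gripper_width: 0.0003
finger_force: 0.7
```

```bash
python3 -c "from h import *;where()"
```

```text
t 10.5 XYZtip mm [  1.4622  -9.1173 206.0264] w 0.00028027414483591085 F case [0.2181 0.4216 0.8581] j [ 0.667   0.1705 -0.6074  1.7218  0.1015  1.2806  0.177 ]
fix turn deg (tool) [ 0.007   0.015  -0.0163]
```

Call:
{"op": "drive_tool", "data": {
  "steps": [
    {"grip": 0,"dx": -0.006,"dy": 0,"dz": 0.006,"ax": 0,"ay": 0,"az": 0},
    {"grip": 0,"dx": -0.005,"dy": 0,"dz": 0.006,"ax": 0,"ay": 0,"az": 0},
    {"grip": 0,"dx": -0.005,"dy": 0,"dz": 0.006,"ax": 0,"ay": 0,"az": 0},
    {"grip": 0,"dx": -0.004,"dy": 0,"dz": 0.006,"ax": 0,"ay": 0,"az": 0},
    {"grip": 0,"dx": -0.004,"dy": 0,"dz": 0.007,"ax": 0,"ay": 0,"az": 0}
  ]
}}

```text
clock: 11.0
tcp_pos: [0.5174, -0.129, 0.1972]
tcp_rot: [2.06, 2.371, -0.0]
ft_force: [0.9, 0.7, 1.5]
gripper_width: 0.0007
finger_force: 0.6
```

Call:
{"op": "drive_tool", "data": {
  "steps": [
    {"grip": 0,"dx": -0.004,"dy": 0,"dz": 0.007,"ax": 0,"ay": 0,"az": 0},
    {"grip": 0,"dx": -0.004,"dy": 0,"dz": 0.007,"ax": 0,"ay": 0,"az": 0},
    {"grip": 0,"dx": -0.003,"dy": 0,"dz": 0.007,"ax": 0,"ay": 0,"az": 0},
    {"grip": 0,"dx": -0.003,"dy": 0,"dz": 0.007,"ax": 0,"ay": 0,"az": 0},
    {"grip": 0,"dx": -0.003,"dy": 0,"dz": 0.007,"ax": 0,"ay": 0,"az": 0}
  ]
}}

```text
clock: 11.5
tcp_pos: [0.5196, -0.1454, 0.1619]
tcp_rot: [-2.06, -2.371, 0.0]
ft_force: [-0.3, 0.9, 0.7]
gripper_width: 0.0004
finger_force: 0.4
```

```bash
python3 -c "from h import *;where()"
```

```text
t 11.5 XYZtip mm [  1.4029 -49.4021 139.891 ] w 0.00036161794536005034 F case [-0.1572  0.9142  0.7028] j [ 0.6905  0.2601 -0.5734  1.7682  0.1528  1.158   0.211 ]
fix turn deg (tool) [-0.0092 -0.0095  0.0063]
```

Next is from z 140 down to about 103, slowing towards the stop.

Call:
{"op": "drive_tool", "data": {
  "steps": [
    {"grip": 0,"dx": -0.002,"dy": 0,"dz": 0.006,"ax": 0,"ay": 0,"az": 0},
    {"grip": 0,"dx": -0.002,"dy": 0,"dz": 0.006,"ax": 0,"ay": 0,"az": 0},
    {"grip": 0,"dx": -0.002,"dy": 0,"dz": 0.006,"ax": 0,"ay": 0,"az": 0},
    {"grip": 0,"dx": -0.001,"dy": 0,"dz": 0.006,"ax": 0,"ay": 0,"az": 0},
    {"grip": 0,"dx": -0.001,"dy": 0,"dz": 0.005,"ax": 0,"ay": 0,"az": 0}
  ]
}}

```text
clock: 12.0
tcp_pos: [0.5208, -0.1535, 0.133]
tcp_rot: [2.061, 2.371, -0.0]
ft_force: [0.2, 0.4, 1.5]
gripper_width: 0.0008
finger_force: 0.4
```

Call:
{"op": "drive_tool", "data": {
  "steps": [
    {"grip": 0,"dx": -0.001,"dy": 0,"dz": 0.004,"ax": 0,"ay": 0,"az": 0},
    {"grip": 0,"dx": -0.001,"dy": 0,"dz": 0.003,"ax": 0,"ay": 0,"az": 0},
    {"grip": 0,"dx": 0,"dy": 0,"dz": 0.002,"ax": 0,"ay": 0,"az": 0},
    {"grip": 0,"dx": 0,"dy": 0,"dz": 0.001,"ax": 0,"ay": 0,"az": 0},
    {"grip": 0,"dx": 0,"dy": 0,"dz": 0.001,"ax": 0,"ay": 0,"az": 0}
  ]
}}

```text
clock: 12.5
tcp_pos: [0.521, -0.1554, 0.1226]
tcp_rot: [2.06, 2.371, -0.0]
ft_force: [0.6, -0.2, 1.7]
gripper_width: 0.0004
finger_force: 0.4
```

Call:
{"op": "drive_tool", "data": {
  "steps": [
    {"grip": 0,"dx": 0,"dy": 0,"dz": 0.001,"ax": 0,"ay": 0,"az": 0},
    {"grip": 0,"dx": 0,"dy": 0,"dz": 0.001,"ax": 0,"ay": 0,"az": 0},
    {"grip": 0,"dx": 0,"dy": 0,"dz": 0.001,"ax": 0,"ay": 0,"az": 0}
  ]
}}

```text
clock: 12.8
tcp_pos: [0.5211, -0.1553, 0.1196]
tcp_rot: [2.06, 2.371, 0.0]
ft_force: [-0.1, 0.6, 0.7]
gripper_width: 0.0003
finger_force: 0.4
```

Tip at 97.6 mm, with the stop expected at about 95.

Call:
{"op": "drive_tool", "data": {
  "steps": [
    {"grip": 0,"dx": 0,"dy": 0,"dz": 0.001,"ax": 0,"ay": 0,"az": 0},
    {"grip": 0,"dx": 0,"dy": 0,"dz": 0.001,"ax": 0,"ay": 0,"az": 0}
  ]
}}

```text
clock: 13.0
tcp_pos: [0.5211, -0.1553, 0.1175]
tcp_rot: [2.061, 2.371, 0.0]
ft_force: [-0.8, -0.8, 1.5]
gripper_width: 0.0004
finger_force: 0.7
```

Call:
{"op": "drive_tool", "data": {
  "steps": [
    {"grip": 0,"dx": 0,"dy": 0,"dz": 0.0005,"ax": 0,"ay": 0,"az": 0},
    {"grip": 0,"dx": 0,"dy": 0,"dz": 0.0005,"ax": 0,"ay": 0,"az": 0}
  ]
}}

```text
clock: 13.2
tcp_pos: [0.5211, -0.1553, 0.1173]
tcp_rot: [2.061, 2.371, -0.0]
ft_force: [-5.9, 1.3, 14.5]
gripper_width: 0.0002
finger_force: 7.1
```

The cover is at its stop: the tip is at 95.3 mm and the force rose to 14.5 N. I'll retreat and check.

Call:
{"op": "drive_tool", "data": {
  "steps": [
    {"grip": 0,"dx": 0,"dy": 0,"dz": 0,"ax": 0,"ay": 0,"az": 0},
    {"grip": 0,"dx": 0,"dy": 0,"dz": -0.01,"ax": 0,"ay": 0,"az": 0},
    {"grip": 0,"dx": 0,"dy": 0,"dz": -0.03,"ax": 0,"ay": 0,"az": 0},
    {"grip": 0,"dx": -0.02,"dy": 0,"dz": -0.04,"ax": 0,"ay": 0,"az": 0},
    {"grip": 0,"dx": -0.03,"dy": 0,"dz": -0.04,"ax": 0,"ay": 0,"az": 0}
  ]
}}

```text
clock: 13.7
tcp_pos: [0.528, -0.2031, 0.2384]
tcp_rot: [-2.056, -2.375, -0.001]
ft_force: [1.8, -0.7, -0.3]
gripper_width: 0.0008
finger_force: 0.0
```

Call:
{"op": "drive_tool", "data": {
  "steps": [
    {"grip": 0,"dx": -0.04,"dy": 0,"dz": -0.03,"ax": 0,"ay": 0,"az": 0},
    {"grip": 0,"dx": -0.04,"dy": 0,"dz": 0,"ax": 0,"ay": 0,"az": 0},
    {"grip": 0,"dx": -0.04,"dy": 0,"dz": 0,"ax": 0,"ay": 0,"az": 0},
    {"grip": 0,"dx": -0.02,"dy": 0,"dz": 0,"ax": 0,"ay": 0,"az": 0},
    {"grip": 0,"dx": 0,"dy": 0,"dz": 0,"ax": 0,"ay": 0,"az": 0}
  ]
}}

```text
clock: 14.2
tcp_pos: [0.5465, -0.3469, 0.2658]
tcp_rot: [-2.066, -2.366, 0.001]
ft_force: [-0.0, 0.1, -0.5]
gripper_width: 0.0007
finger_force: 0.0
```

```bash
python3 - <<'E'
from h import *
where()
a=vision.grab_frame("scene")[85:345,30:380,::-1]; b=vision.grab_frame("top")[:,:,::-1]
cv2.imwrite("pics/s4.png",np.hstack([cv2.resize(a,(400,297)),cv2.resize(b,(396,297))]))
E
```

```text
t 14.2 XYZtip mm [  -0.0358 -252.6623  243.8362] w 0.0006899120274022549 F case [ 0.0014  0.0609 -0.4696] j [ 0.8315  0.4115 -0.4638  1.3431  0.1823  1.4296  0.5111]
fix turn deg (tool) [-0.0606 -0.001  -0.2587]
```

View pics/s4.png

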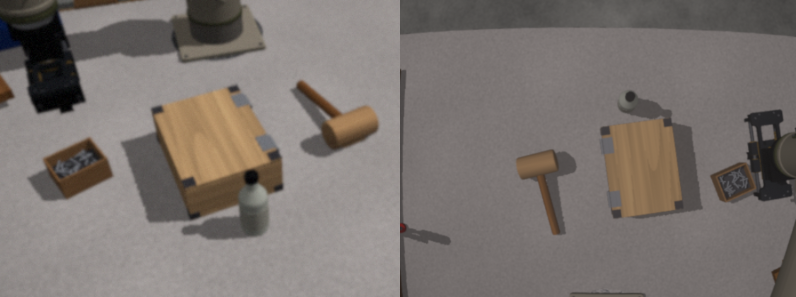

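The picture shows the cover shut flush on the case at (645,165) in the right half. The mallet, glue and screw box haven't moved, and the hand is clear.

```bash
python3 -c "from bench import job;print(job.close_job())"
```

```text
the job is handed in; nothing more can be done
None
```

The flap is folded flat and the cover swung shut over it, each pushed gently to its stop; the mallet, glue bottle, screw box and screwdriver were left alone, and the job was handed in at about 14 s with the hand clear.

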